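# Sweep the loose lozenges off the slab into the brass catch tray

## Robot

A 7-joint arm with a two-finger parallel gripper is mounted at the origin on the work surface. World frame = base frame: x ahead of the robot, y to its left, z up, the work surface at z = 0. Lengths are in mm, angles in rad, forces in N, time in s.
With the tool pointing down it reaches from about 400 to 875 mm from the base axis. Payload 4.4 kg.
Tool frame: the origin (TCP) lies on the centre line of the jaws, within the pads' length; the fingertips stand 25 mm ahead of it and the grasp point (between the pads) lies 6 mm ahead of it (ctrl.finger_overhang is the distance from the TCP to the fingertips, in mm); z points along the fingers, y is the line along which they close (so a half turn about z gives the same grasp; the last joint's range is limited). The gripper opens to 85 mm and grips with 20 to 120 N. Pads are 22 mm wide; open, the fingers measure 114 mm over their backs; the gripper's body (76 mm by 85 mm) begins 54 mm behind the grasp point. The pads swing forward as they close: fully open they stand 13 mm farther back than shut.
Start: joints at [1.096, 0.628, 0.038, 1.517, -0.027, 0.996, -0.02], TCP at [258.408, -596.442, 256.313] pointing down, gripper open.
Joint ranges: [-3.06, 3.06], [-0.37, 2.12], [-1.25, 1.32], [0.18, 2.47], [-1.1, 4.24], [0.23, 1.98], [-2.94, 2.94]. Speed limits (rad/s): [2.57, 2.57, 3.14, 3.14, 3.14, 3.14, 3.14].

## Interface

Orientations are given as [roll, pitch, yaw] about the fixed x, y, z axes, in that order (R = Rz(yaw) Ry(pitch) Rx(roll)).
In Python, from cell import ctrl gives the robot as it stands. The module is installed in compiled form; this text tells all that it offers.
- The arm moves only by the tool play_rows, never from a script. Its argument "targets" is a list of rows, each a list of 5 numbers: the closure, from 0 (fully open) to 1 (shut), then the shift along the tool's x, y, z in cm, then the turn about the tool's z in degrees. In form: [[gripper, dx, dy, dz, spin], ...]. A call has 1 to 10 rows; each row is the pose to reach, as a shift and turn from the pose commanded when the call began, along the tool's axes at that moment; what a row does not reach only later rows make up. A row lasts 1/10 s, in which the tool goes at most 50 mm and 8.59 degrees, less where a joint would pass 70% of its speed; a pose out of reach is approached as far as the arm can. A call with a gripper value outside its range is refused whole. The fingers move at their own pace and stop on an object; the grip force is fixed at half the most. Time passes only in rows, so rows that repeat a pose let the fingers close. It gives the time, the measured TCP pose, the force, the opening and the grip force at its end, in the units of the state.
- ctrl.read_state(): the state, without advancing time (a new reading comes with each control period).
- ctrl.get_image(name): name is "scene" or "top"; returns (picture, depth): 480x640x3 uint8, red, green, blue; 480x640 float32, mm along the optical axis (not along the pixel's ray), 0 where there is no reading.
- ctrl.calibration(name): a dict with "vfov" (degrees; the focal length in pixels is half the picture's height over the tangent of half this angle, whatever the lens; pixels are square), "cx", "cy" (the principal point, pixels), "extrinsics" (4x4, takes a point from camera to world coordinates). Camera axes: x right, y down, z forward; pixel columns grow to the right and rows downward; lengths in mm; the calibration is good to about 2 mm. A picture is of the moment at which its call begins. calibration takes no time and is no camera call.
- ctrl.finish_job(): hands the job in; it is judged then, once.
Trained networks look in the newest picture that a camera, given by its name, has taken for a name from the list of things; names that differ only in an ending like _2 or _b are one class to them, and where a whole thing is asked for, a point or a joint stands for the part that bears it (a point fixed in the world has none). Each returns a list of dicts, best first, with "confidence" (0 to 1); they miss things now and then, are a little off and sometimes report something else, mostly with a low value. They report only what shows in the picture. A call takes as long as a camera call. They do not tell look-alikes from the thing itself.
- ctrl.search_frame(camera, name): "bbox" ([left, top, right, bottom] in pixels, round what is visible of it).
- ctrl.trace(camera, name): "pixels" (480x640 bool, what is visible of it) and "bbox" ([left, top, right, bottom] in pixels, round what is visible of it).
The state is a dict: "clock": time; "qpos": joint angles; "qd": joint speeds; "tau": joint torques, N m; "eef_pos": TCP position; "tool_rot": TCP orientation; "force": force on the tool from outside, world axes, zero at the start; "torque": the same for the moment, N m; "width": finger opening in mm; "gripper_force": force on a finger pad.
Only numpy, scipy, OpenCV 4.12 (cv2) and the standard library are available. Lean on these libraries where they do the work, as an engineer would, in place of code of your own. Each camera call takes 0.05 s, during which the arm holds its last target. There are 200 camera calls.

## Task

Sweep the three loose red lozenges across the marble slab and over its edge, so that all of them drop into the brass catch tray standing against that side. Only push them along the marble, do not pick any of them up, and leave the glass stopper, the pill box, the brass weight and the pewter dome where they stand.

Things in the scene. Friction and masses are not known exactly. Their poses are not given: they have to be found in the camera images.
- slab: fixed white marble slab, 380 mm (x) by 400 mm (y), 32 mm thick, lying on the table, square to the world axes; origin at the centre of its underside, so its top is 32 mm above the origin and its left and right edges 200 mm from it along y
- tray: fixed open brass catch tray on the table, 160 mm long (x, along the slab's edge) by 110 mm (y), outer sizes, walls 4 mm thick and 22 mm high, so its rim is 10 mm below the slab's top; it stands 2 mm off either the left (+y) or the right (-y) edge of the slab; origin at the centre of its underside, axes parallel to the world's
- lozenge0: loose hard red lozenge, a flat disc 28 mm in diameter and 13 mm thick, about 12 to 18 g, lying flat on the slab; origin at the centre of its underside
- lozenge1: loose hard red lozenge, a flat disc 28 mm in diameter and 13 mm thick, about 12 to 18 g, lying flat on the slab; origin at the centre of its underside
- lozenge2: loose hard red lozenge, a flat disc 28 mm in diameter and 13 mm thick, about 12 to 18 g, lying flat on the slab; origin at the centre of its underside
- stopper: bystander: cobalt blue glass stopper standing on its 36 mm wide head among the lozenges on the slab, plug up, 42 mm tall; origin at the centre of its underside
- pill_box: bystander: turned boxwood pill box with its lid on, 44 mm in diameter, 32 mm tall, on the far strip of the slab; origin at the centre of its underside
- weight: bystander: brass knobbed weight, 30 mm in diameter, 37 mm tall, on the far strip of the slab; origin at the centre of its underside
- dome: bystander: round pewter silvering dome on a foot, 80 mm in diameter, 85 mm tall, on the table beside the slab, on the side away from the tray; origin at the centre of its underside
Things that resemble listed ones, but are neither listed nor needed, are in the scene too. Leave any green look-alike of the lozenge0 alone. What is shaped like the lozenge1 but black is not meant.

How it is judged:
By the outcome, as a careful person would: the job done as asked, in the order asked, and still so for the second after the job is handed in, with the robot touching nothing.
It also fails if it takes over 61 s, if anything falls off the work surface, if the arm or the gripper's body presses on something with over 40 N, if the wrist force passes 120 N, or if a joint passes its speed limit or range.

## Working session

There is one attempt and no reset: what is moved stays moved. The work goes in short steps, Python scripts to look and compute and a tool call to move; the robot and the scene stay as the last step left them, time stands still between calls to the robot, and variables do not carry over. Pictures are saved under pics/ and viewed, at most 10 in all, crops included, and the job is handed in when it is done.

Besides the shell and the picture viewer there is one more tool, called after "Request:" as name(argument=value, ...), one argument or row to a line, values as JSON. play_rows: Moves the arm, as the interface text tells. Its arguments: {"type":"object","properties":{"targets":{"type":"array"}},"required":["targets"]}

```bash
mkdir -p pics
cat > h.py <<'E'
import numpy as np,cv2
from cell import ctrl
def cam(n):
    im,d=ctrl.get_image(n); return im,d,ctrl.calibration(n)
def world(c,d,u,v,shape=(480,640)):
    f=shape[0]/2/np.tan(np.radians(c["vfov"])/2); z=d
    p=np.stack([(u-c["cx"])/f*z,(v-c["cy"])/f*z,z,np.ones_like(z)],-1)
    return (p@np.array(c["extrinsics"]).T)[...,:3]
def save(n,im): cv2.imwrite("pics/"+n,im[...,::-1])
E
python3 - <<'E'
from h import *
s=ctrl.read_state();print(s["clock"],s["eef_pos"],s["tool_rot"],s["width"])
for n in("top","scene"):
    im,d,c=cam(n);save(n+"0.png",im)
    vv,uu=np.mgrid[:480,:640].astype(float);W=world(c,d.astype(float),uu,vv)
    print(n,c["vfov"],np.round(c["extrinsics"],2).tolist())
    for name in("lozenge0","stopper","pill_box","weight","dome","tray","slab"):
        for r in ctrl.trace(n,name)[:6]:
            m=r["pixels"]&(d>0);p=W[m]
            if len(p):
                print(name,round(r["confidence"],2),r["bbox"],"med",np.median(p,0).round(),"min",np.percentile(p,2,axis=0).round(),"max",np.percentile(p,98,axis=0).round(),im[m].mean(0).round())
E
```

```text
0.0 [ 258.20896597 -595.8697603   255.37704574] [-3.13966158e+00 -1.42243290e-05  4.08863174e-01] 85.095946014779
top 44.33332799106635 [[-0.01, -1.0, 0.09, 443.51], [-1.0, 0.01, 0.02, 0.24], [-0.02, -0.09, -1.0, 925.13], [0.0, 0.0, 0.0, 1.0]]
lozenge0 0.85 [290.2, 272.2, 310.4, 287.4] med [461.  52.  44.] min [449.  39.  32.] max [474.  65.  47.] [150.  56.  48.]
lozenge0 0.7 [375.0, 158.0, 390.5, 180.5] med [627. -75.  44.] min [615. -88.  33.] max [640. -63.  48.] [139.  46.  39.]
lozenge0 0.66 [478.8, 147.5, 498.4, 165.0] med [ 651. -243.   12.] min [ 640. -259.   -0.] max [ 665. -230.   15.] [43. 95. 46.]
lozenge0 0.66 [380.0, 347.3, 395.9, 365.8] med [340. -80.  12.] min [328. -93.   2.] max [352. -68.  15.] [40. 36. 33.]
lozenge0 0.56 [368.2, 276.0, 392.8, 291.2] med [457. -69.  44.] min [443. -82.  32.] max [469. -56.  47.] [156.  61.  52.]
stopper 0.7 [271.1, 160.4, 289.2, 185.1] med [622.  76.  51.] min [610.  62.  37.] max [638.  92.  75.] [25. 29. 78.]
stopper 0.64 [463.5, 196.0, 538.6, 302.3] med [ 507. -261.    4.] min [ 430. -309.    0.] max [ 583. -203.   23.] [155. 1
[... 1398 characters left out ...]
80.4, 394.8, 313.7] med [635.  72.  48.] min [619.  60.  35.] max [644.  89.  75.] [16. 21. 83.]
weight 0.61 [280.1, 390.0, 308.8, 422.2] med [750. -85.  55.] min [725. -98.  31.] max [759. -69.  70.] [147. 105.  39.]
weight 0.19 [369.2, 280.3, 397.2, 313.5] med [635.  72.  47.] min [618.  59.  32.] max [644.  90.  75.] [22. 26. 86.]
dome 0.82 [448.2, 206.7, 499.7, 262.3] med [562. 243.  61.] min [525. 219.   3.] max [584. 280.  81.] [80. 78. 73.]
tray 0.72 [93.3, 255.3, 185.9, 364.8] med [ 511. -261.    4.] min [ 430. -310.    1.] max [ 589. -204.   23.] [157. 108.  29.]
slab 0.84 [163.8, 180.3, 510.9, 468.7] med [629. -16.  32.] min [ 405. -193.   17.] max [770. 189.  34.] [214. 199. 179.]
```

View pics/top0.png

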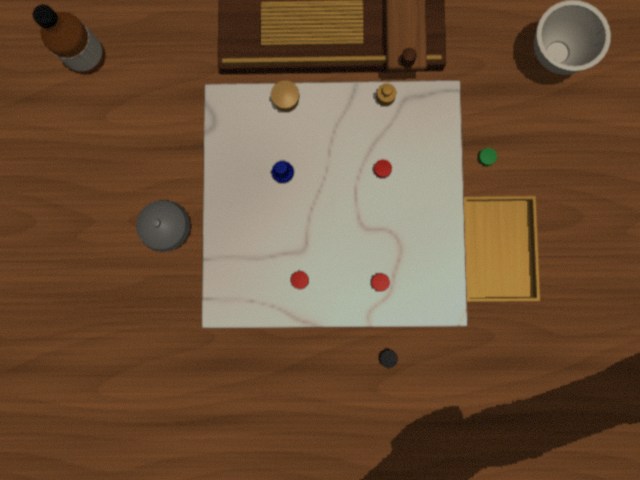

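View pics/scene0.png

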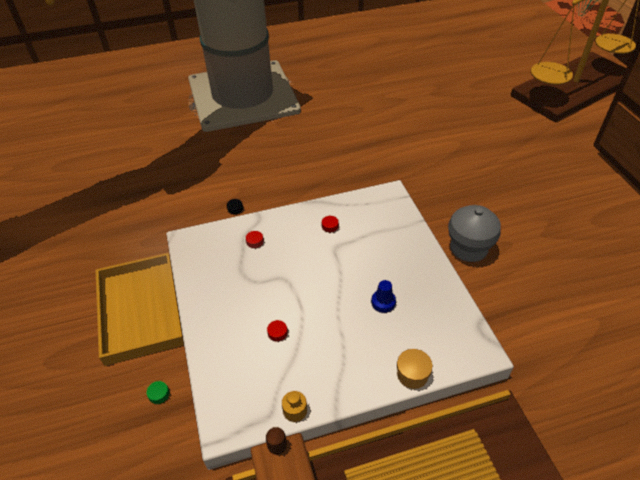

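The top picture shows red discs at pixels (300,280), (383,169) and (380,282), a green one at (488,157) and a black one at (388,358). The last two are off the slab. Only the three red ones on the marble fit the description. The tray is on the right (-y) side, and the scene view agrees. I'll confirm this in one crop while refining the positions.

```bash
cat >> h.py <<'E'
def discs(n):
    im,d,c=cam(n);out=[]
    vv,uu=np.mgrid[:480,:640].astype(float);W=world(c,d.astype(float),uu,vv)
    r=im.astype(int);m=((r[...,0]>90)&(r[...,0]>2.2*r[...,1])&(r[...,0]>2.2*r[...,2])&(d>0)).astype(np.uint8)
    k,l,st,ce=cv2.connectedComponentsWithStats(m)
    for i in range(1,k):
        p=W[l==i]
        if st[i,4]<60 or p[:,0].max()>720: continue
        t=p[p[:,2]>np.percentile(p[:,2],90)-4]
        out.append((ce[i].round().tolist(),((t.min(0)+t.max(0))/2).round(1).tolist(),len(t)))
    return out
def rel(p0,yaw0,pts):
    "world (x,y,z,yaw) TCP targets -> cm in tool axes, spin deg"
    for x,y,z,yaw in pts:
        dx,dy=x-p0[0],y-p0[1];c,s=np.cos(yaw0),np.sin(yaw0)
        print((x,y,z),np.round([(c*dx+s*dy)/10,(s*dx-c*dy)/10,(p0[2]-z)/10,-np.degrees(yaw-yaw0)],2))
E
python3 - <<'E'
from h import *
print(ctrl.finger_overhang)
for n in("top","scene"): print(n,discs(n))
im=cv2.imread("pics/top0.png")[130:380,260:520];cv2.imwrite("pics/crop.png",cv2.resize(im,None,fx=2.3,fy=2.3))
s=ctrl.read_state()
rel([258.4,-596.4,256.3],.409,[(400,-300,180,1.3),(452,-36,130,1.8),(452,-36,61,1.8)])
E
```

```text
25.0
top [([382.0, 168.0], [628.9, -74.6, 45.2], 217), ([299.0, 280.0], [461.5, 52.1, 45.7], 205), ([380.0, 282.0], [457.5, -68.5, 45.0], 211)]
scene [([560.0, 6.0], [-336.0, 1053.0, -91.8], 65), ([607.0, 17.0], [-700.0, 1585.9, -388.3], 50), ([585.0, 20.0], [-705.8, 1509.9, -387.7], 98), ([615.0, 25.0], [-635.3, 1577.7, -387.2], 31), ([330.0, 222.0], [462.6, 49.3, 44.8], 161), ([254.0, 237.0], [458.7, -70.6, 44.8], 180), ([277.0, 329.0], [630.4, -76.8, 45.2], 270)]
(400, -300, 180) [ 24.78 -21.56   7.63 -51.05]
(452, -36, 130) [ 40.05 -43.72  12.63 -79.7 ]
(452, -36, 61) [ 40.05 -43.72  19.53 -79.7 ]
```

View pics/crop.png

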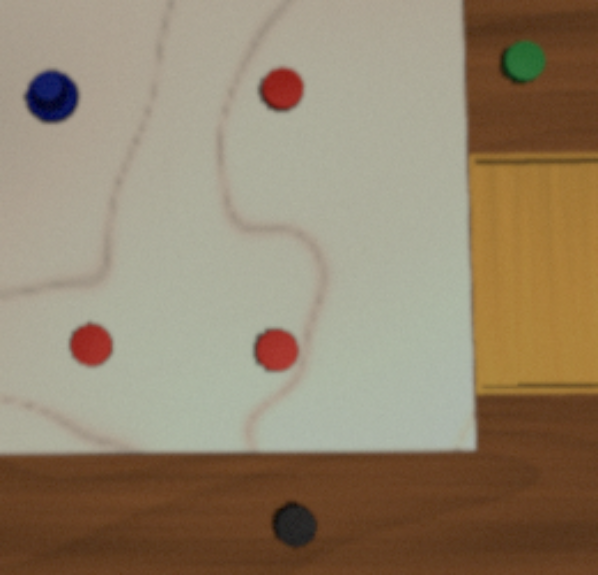

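The crop confirms it: three red discs on the marble (crop pixels (91,345), (276,350), (282,89)), with the green (524,61) and black (294,525) ones off the slab. Moving now.

Request:
play_rows(
  targets=[
    [0.77,4.1,-3.6,1,-8.5],
    [0.77,8.2,-7.2,2.5,-17],
    [0.77,12.4,-10.8,3.8,-25.5],
    [0.77,16.5,-14.4,5,-34],
    [0.77,20.6,-18,6.3,-42.5],
    [0.77,24.8,-21.6,7.6,-51],
    [0.77,28.6,-26,8.8,-59],
    [0.77,31.5,-30,10,-67],
    [0.77,34.4,-34.5,11,-75],
    [0.77,37.2,-39,12,-79.7],
  ],
)

```text
clock: 1.9
eef_pos: [435.7, -142.6, 147.0]
tool_rot: [3.14, 0.0, 1.804]
force: [0.1, -0.4, -0.2]
width: 19.5
gripper_force: 0.0
```

Request:
play_rows(
  targets=[
    [0.77,0,0,0,0],
    [0.77,0,0,0,0],
  ],
)

```text
clock: 2.1
eef_pos: [435.3, -143.0, 147.1]
tool_rot: [-3.142, -0.0, 1.803]
force: [0.1, -0.8, 0.1]
width: 19.9
gripper_force: 0.0
```

Run:
```python
from h import *
s=ctrl.read_state();p=s["eef_pos"];y=s["tool_rot"][2];print(s["clock"],p,s["tool_rot"],s["width"],np.round(s["qpos"],2),s["force"])
d=np.array([490-458,-205+70.]);d/=np.linalg.norm(d);a=np.array([458,-70]);yaw=np.arctan2(-d[1],-d[0]);print(yaw)
rel(p,y,[(*(a-36*d),z,yaw) for z in(120,61)]+[(*(a+k*d),61,yaw) for k in(0,50,100,138)])
```

```text
2.1 [ 435.26007422 -143.00208357  147.11676647] [-3.14154704e+00 -1.17478535e-04  1.80290382e+00] 19.922268830063178 [ 0.45  0.55 -0.28  2.14  0.31  0.49  0.17] [ 0.13429531 -0.81068946  0.12568093]
1.8035378385497216
(np.float64(449.6967446720272), np.float64(-34.97064158511476), 120) [10.18  3.89  2.71 -0.04]
(np.float64(449.6967446720272), np.float64(-34.97064158511476), 61) [10.18  3.89  8.61 -0.04]
(np.float64(458.0), np.float64(-70.0), 61) [ 6.58  3.89  8.61 -0.04]
(np.float64(469.53229906662887), np.float64(-118.6518866873406), 61) [ 1.58  3.9   8.61 -0.04]
(np.float64(481.0645981332578), np.float64(-167.3037733746812), 61) [-3.42  3.9   8.61 -0.04]
(np.float64(489.82914542389574), np.float64(-204.27920725706008), 61) [-7.22  3.9   8.61 -0.04]
```

Request:
play_rows(
  targets=[
    [0.77,4,2,0.5,0],
    [0.77,8,3.9,1.5,0],
    [0.77,10.2,3.9,4,0],
    [0.77,10.2,3.9,7,0],
    [0.77,10.2,3.9,8.6,0],
    [0.77,10.2,3.9,8.6,0],
    [0.77,9.6,3.9,8.6,0],
    [0.77,9,3.9,8.6,0],
    [0.77,8,3.9,8.6,0],
    [0.77,7,3.9,8.6,0],
  ],
)

```text
clock: 3.1
eef_pos: [457.6, -68.8, 61.9]
tool_rot: [3.14, 0.001, 1.799]
force: [-0.2, 0.8, -0.2]
width: 19.7
gripper_force: 0.1
```

Request:
play_rows(
  targets=[
    [0.77,-1.2,0,0,0],
    [0.77,-2.4,0,0,0],
    [0.77,-3.6,0,0,0],
    [0.77,-4.8,0,0,0],
    [0.77,-6,0,0,0],
    [0.77,-7.2,0,0,0],
    [0.77,-8.4,0,0,0],
  ],
)

```text
clock: 3.8
eef_pos: [476.1, -150.0, 61.0]
tool_rot: [-3.141, -0.0, 1.8]
force: [0.5, 0.2, -0.3]
width: 19.7
gripper_force: 0.2
```

Run:
```python
from h import *
s=ctrl.read_state();print(s["clock"],s["eef_pos"],s["force"])
print(discs("scene"))
print(discs("top"))
```

```text
3.8 [ 476.13753256 -149.95507031   61.04853657] [ 0.48483176  0.15853457 -0.30512468]
[([584.0, 22.0], [-694.4, 1479.0, -386.8], 32), ([329.0, 222.0], [463.5, 49.6, 44.5], 170), ([190.0, 265.0], [482.6, -170.8, 44.6], 183), ([277.0, 329.0], [630.4, -76.8, 44.7], 277)]
[([382.0, 168.0], [628.8, -74.6, 45.9], 197), ([299.0, 279.0], [461.5, 52.2, 45.1], 191)]
```

Request:
play_rows(
  targets=[
    [0.77,-1.3,0,0,0],
    [0.77,-2.7,0,0,0],
    [0.77,-4.1,0,0,0],
    [0.77,-5.4,0,0,0],
    [0.77,-5.6,0,0,0],
    [0.77,-5.6,0,0,0],
    [0.77,-5.6,0,-4,0],
    [0.77,-2,0,-7,0],
    [0.77,2,0,-7,0],
  ],
)

```text
clock: 4.8
eef_pos: [473.7, -129.6, 134.1]
tool_rot: [3.135, 0.003, 1.797]
force: [0.9, 1.0, -0.8]
width: 19.6
gripper_force: 0.0
```

Run:
```python
from h import *
print(discs("scene"))
print(discs("top"))
s=ctrl.read_state();p=s["eef_pos"];y=s["tool_rot"][2];print(s["clock"],p,s["tool_rot"],s["width"],s["force"])
a=np.array([462.5,50.5]);d=np.array([512,-205])-a;d/=np.linalg.norm(d);yaw=np.arctan2(-d[1],-d[0]);print(yaw)
rel(p,y,[(*(a-36*d),z,yaw) for z in(110,61)]+[(*(a+k*d),61,yaw) for k in(0,50,262)])
```

```text
[([587.0, 21.0], [-696.9, 1498.9, -387.5], 51), ([329.0, 222.0], [462.5, 49.3, 44.8], 167), ([149.0, 293.0], [492.9, -238.9, 17.4], 216), ([277.0, 329.0], [630.0, -76.7, 45.2], 275)]
[([382.0, 168.0], [628.9, -74.6, 45.2], 208), ([299.0, 279.0], [461.5, 52.2, 45.5], 194)]
4.9 [ 470.57337921 -123.0856806   132.22359959] [ 3.14076150e+00 -3.04221311e-03  1.80885188e+00] 19.633310320500563 [ 0.03906282 -0.01236857  0.5518655 ]
1.7621633236579093
(np.float64(455.6527598668813), np.float64(85.84282533357242), 110) [20.66  3.48  2.22  2.68]
(np.float64(455.6527598668813), np.float64(85.84282533357242), 61) [20.66  3.48  7.12  2.68]
(np.float64(462.5), np.float64(50.5), 61) [17.06  3.31  7.12  2.68]
(np.float64(472.0100557404427), np.float64(1.4127425922605283), 61) [12.06  3.08  7.12  2.68]
(np.float64(512.3326920799196), np.float64(-206.71722881655484), 61) [-9.11  2.09  7.12  2.68]
```

The first lozenge is in the tray at (493,-239). Next is the far one.

Request:
play_rows(
  targets=[
    [0.77,5,1,0,2.4],
    [0.77,10,2,0,2.4],
    [0.77,15,3,0,2.4],
    [0.77,19,3.5,0.5,2.4],
    [0.77,20.7,3.5,3,2.4],
    [0.77,20.7,3.5,6,2.4],
    [0.77,20.7,3.5,7.1,2.4],
    [0.77,20.7,3.5,7.1,2.4],
  ],
)

```text
clock: 5.7
eef_pos: [457.5, 79.8, 59.0]
tool_rot: [-3.138, 0.0, 1.759]
force: [-0.9, 0.1, -0.7]
width: 19.3
gripper_force: 0.0
```

Run:
```python
from h import *
s=ctrl.read_state();p=s["eef_pos"];y=s["tool_rot"][2];print(s["clock"],p,s["tool_rot"],s["width"],s["force"])
a=np.array([462.5,50.5])
d=np.array([512,-205])-a;d/=np.linalg.norm(d)
rel(p,y,[(*(a+k*d),61,1.762) for k in(0,50,262)])
```

```text
5.7 [457.51839721  79.84221226  58.95067252] [-3.13842387e+00  4.07447874e-04  1.75860927e+00] 19.306826830744416 [-0.94695544  0.12813413 -0.6853099 ]
(np.float64(462.5), np.float64(50.5), 61) [-2.98 -0.06 -0.2  -0.19]
(np.float64(472.0100557404427), np.float64(1.4127425922605283), 61) [-7.98 -0.04 -0.2  -0.19]
(np.float64(512.3326920799196), np.float64(-206.71722881655484), 61) [-29.18   0.03  -0.2   -0.19]
```

Request:
play_rows(
  targets=[
    [0.77,-0.3,0,-0.1,0],
    [0.77,-0.8,0,-0.1,0],
    [0.77,-1.6,0,-0.1,0],
    [0.77,-2.6,0,-0.1,0],
    [0.77,-3.8,0,-0.1,0],
    [0.77,-5,0,-0.1,0],
    [0.77,-6.2,0,-0.1,0],
    [0.77,-7.4,0,-0.1,0],
    [0.77,-8.6,0,-0.1,0],
    [0.77,-9.8,0,-0.1,0],
  ],
)

```text
clock: 6.7
eef_pos: [476.9, -17.3, 61.1]
tool_rot: [-3.142, -0.0, 1.758]
force: [-0.5, -0.7, -0.5]
width: 20.0
gripper_force: 0.2
```

Request:
play_rows(
  targets=[
    [0.77,-1.2,0,0,0],
    [0.77,-2.4,0,0,0],
    [0.77,-3.6,0,0,0],
    [0.77,-4.8,0,0,0],
    [0.77,-6,0,0,0],
    [0.77,-7.2,0,0,0],
    [0.77,-8.4,0,0,0],
    [0.77,-9.6,0,0,0],
    [0.77,-10.8,0,0,0],
    [0.77,-12,0,0,0],
  ],
)

```text
clock: 7.7
eef_pos: [499.2, -135.2, 61.1]
tool_rot: [-3.142, -0.0, 1.758]
force: [0.8, 0.6, 0.9]
width: 19.7
gripper_force: 0.2
```

Run:
```python
from h import *
s=ctrl.read_state();p=s["eef_pos"];print(s["clock"],p,s["tool_rot"],s["force"])
print(discs("scene"))
```

```text
7.7 [ 499.22384316 -135.163775     61.09484647] [-3.14155068e+00 -3.45211085e-05  1.75783393e+00] [0.8261199  0.64814378 0.91461872]
[([203.0, 274.0], [505.3, -156.7, 44.6], 200), ([149.0, 293.0], [494.1, -238.8, 16.8], 221), ([277.0, 329.0], [630.2, -76.7, 44.7], 273)]
```

Request:
play_rows(
  targets=[
    [0.77,-1.2,0,0,0],
    [0.77,-2.4,0,0,0],
    [0.77,-3.8,0,0,0],
    [0.77,-5.2,0,0,0],
    [0.77,-6.6,0,0,0],
    [0.77,-7.1,0,0,0],
    [0.77,-7.1,0,0,0],
    [0.77,-7.1,0,-4,0],
    [0.77,-3,0,-7,0],
    [0.77,1,0,-7,0],
  ],
)

```text
clock: 8.75
eef_pos: [499.4, -123.9, 134.2]
tool_rot: [3.135, 0.002, 1.755]
force: [0.5, 1.2, -0.5]
width: 19.6
gripper_force: 0.0
```

Request:
play_rows(
  targets=[
    [0.77,0,0,0,0],
    [0.77,0,0,0,0],
  ],
)

```text
clock: 8.95
eef_pos: [497.1, -122.6, 131.4]
tool_rot: [3.142, -0.0, 1.762]
force: [0.2, -0.9, 0.3]
width: 19.7
gripper_force: 0.0
```

Run:
```python
from h import *
print(discs("scene"))
s=ctrl.read_state();p=s["eef_pos"];y=s["tool_rot"][2];print(s["clock"],p,s["tool_rot"],s["width"],s["force"])
a=np.array([630,-76.]);d=np.array([535,-205])-a;d/=np.linalg.norm(d);yaw=np.arctan2(-d[1],-d[0]);print(yaw)
rel(p,y,[(*(a-37*d),z,yaw) for z in(110,61)])
rel(np.array([*(a-37*d),61]),yaw,[(*(a+k*d),61,yaw) for k in(0,50,155,162)])
```

```text
[([152.0, 299.0], [516.2, -234.1, 27.4], 130), ([277.0, 329.0], [630.9, -76.6, 45.2], 277)]
9.0 [ 497.11729566 -124.00354345  131.10827267] [-3.14122712e+00  2.28286928e-04  1.75936127e+00] 19.450595915976027 [ 0.0739313  -0.7453039  -0.65787555]
0.936034071694634
(np.float64(651.9404855484435), np.float64(-46.207130150008325), 110) [ 4.74 16.67  2.11 47.17]
(np.float64(651.9404855484435), np.float64(-46.207130150008325), 61) [ 4.74 16.67  7.01 47.17]
(np.float64(630.0), np.float64(-76.0), 61) [-3.7  0.   0.  -0. ]
(np.float64(600.3506952048061), np.float64(-116.26063493242118), 61) [-8.7  0.   0.  -0. ]
(np.float64(538.0871551348989), np.float64(-200.80796829050564), 61) [-19.2  -0.    0.   -0. ]
(np.float64(533.9362524635718), np.float64(-206.4444571810446), 61) [-19.9   0.    0.   -0. ]
```

Request:
play_rows(
  targets=[
    [0.77,1.5,4,0,8.5],
    [0.77,3,8,0,17],
    [0.77,4.5,12,0,25.5],
    [0.77,4.9,15.5,0,34],
    [0.77,4.9,16.5,0.5,42],
    [0.77,4.9,16.5,2.5,44.2],
    [0.77,4.9,16.5,5.5,44.2],
    [0.77,4.9,16.5,6.9,44.2],
    [0.77,4.9,16.5,6.9,44.2],
  ],
)

```text
clock: 9.9
eef_pos: [648.8, -46.5, 59.7]
tool_rot: [-3.138, 0.003, 0.986]
force: [0.9, -1.0, 1.3]
width: 19.8
gripper_force: 0.0
```

Run:
```python
from h import *
s=ctrl.read_state();p=s["eef_pos"];y=s["tool_rot"][2];print(s["clock"],p,s["tool_rot"],s["width"],s["force"])
im,d,c=cam("scene");save("s2.png",cv2.resize(im[200:450,60:420],None,fx=2.2,fy=2.2))
a=np.array([630,-76.]);d=np.array([545,-205])-a;d/=np.linalg.norm(d)
rel(p,y,[(*(a+k*d),61,.988) for k in(0,50,155)])
```

```text
9.9 [648.81709306 -46.48735789  59.66000104] [-3.13827618e+00  2.52337016e-03  9.85518292e-01] 19.82579398178667 [ 0.91429152 -0.97477953  1.31212658]
(np.float64(630.0), np.float64(-76.0), 61) [-3.5   0.06 -0.13 -0.14]
(np.float64(602.4894602067667), np.float64(-117.75128980384827), 61) [-8.5   0.08 -0.13 -0.14]
(np.float64(544.7173266409766), np.float64(-205.4289983919296), 61) [-19.     0.1   -0.13  -0.14]
```

View pics/s2.png

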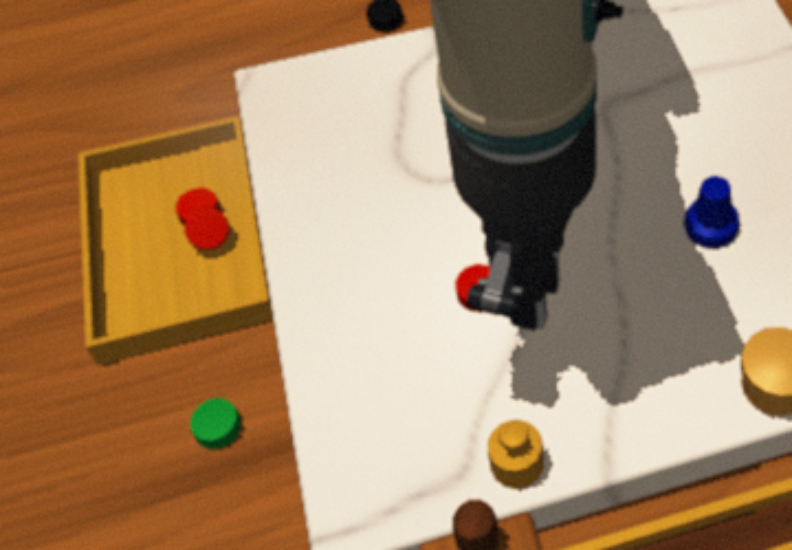

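The crop shows two lozenges in the tray (crop pixels (198,210) and (208,228)), one resting on the other. The third is at (475,287), just ahead of the fingers. I'll push it now.

Request:
play_rows(
  targets=[
    [0.77,-0.3,0,-0.1,0],
    [0.77,-0.8,0,-0.1,0],
    [0.77,-1.6,0,-0.1,0],
    [0.77,-2.6,0,-0.1,0],
    [0.77,-3.8,0,-0.1,0],
    [0.77,-5,0,-0.1,0],
    [0.77,-6.2,0,-0.1,0],
    [0.77,-7.4,0,-0.1,0],
    [0.77,-8.6,0,-0.1,0],
    [0.77,-9.8,0,-0.1,0],
  ],
)

```text
clock: 10.95
eef_pos: [595.6, -128.1, 63.1]
tool_rot: [3.142, -0.0, 0.986]
force: [0.6, 0.6, 0.8]
width: 19.7
gripper_force: 0.2
```

Run:
```python
from h import *
s=ctrl.read_state();print(s["clock"],s["eef_pos"],s["tool_rot"])
print(discs("scene"))
```

```text
10.95 [ 595.61152548 -128.12437973   63.11122697] [ 3.14155737e+00 -5.09829858e-05  9.86359819e-01]
[([152.0, 299.0], [517.3, -234.1, 26.3], 145)]
```

Run:
```python
from h import *
print(discs("top"))
im,d,c=cam("scene");save("s3.png",cv2.resize(im[220:400,80:340],None,fx=3,fy=3))
```

```text
[]
```

View pics/s3.png

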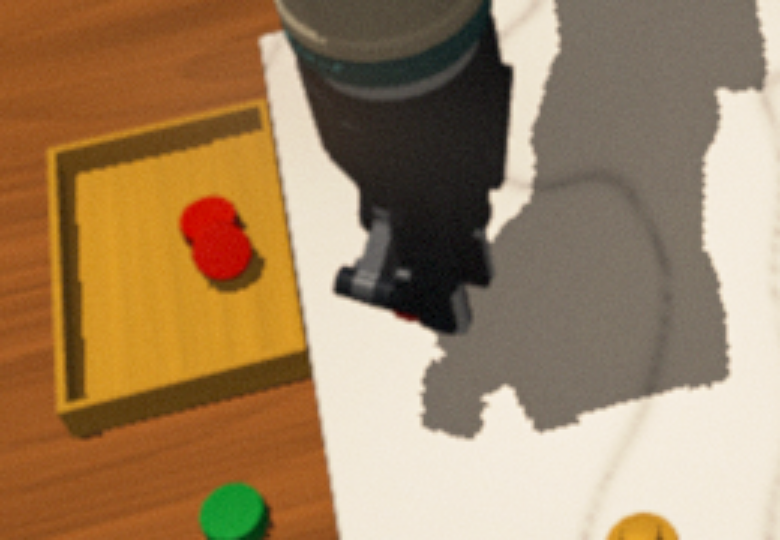

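The red disc shows through the gap between the fingers at crop (407,315), so it is still caged ahead of them. Continuing.

Request:
play_rows(
  targets=[
    [0.77,-0.5,0,0.1,0],
    [0.77,-1.4,0,0.1,0],
    [0.77,-2.6,0,0.1,0],
    [0.77,-3.8,0,0.1,0],
    [0.77,-5,0,0.1,0],
    [0.77,-6.3,0,0.1,0],
    [0.77,-7.6,0,0.1,0],
    [0.77,-8.9,0,0.1,0],
    [0.77,-9.3,0,0.1,0],
    [0.77,-9.3,0,0.1,0],
  ],
)

```text
clock: 12.1
eef_pos: [544.4, -205.8, 62.1]
tool_rot: [-3.142, 0.0, 0.985]
force: [-0.7, -0.2, 0.4]
width: 19.6
gripper_force: 0.0
```

Request:
play_rows(
  targets=[
    [0.77,0,0,-4,0],
    [0.77,3,0,-8,0],
    [0.77,7,0,-11,0],
    [0.77,11,0,-14,0],
    [0.77,14,0,-16,0],
    [0.77,14,0,-16,0],
    [0.77,14,0,-16,0],
  ],
)

```text
clock: 12.8
eef_pos: [622.5, -86.3, 222.5]
tool_rot: [3.141, -0.001, 0.99]
force: [-0.9, -0.3, -0.3]
width: 19.9
gripper_force: 0.0
```

Run:
```python
from h import *
s=ctrl.read_state();print(s["clock"],s["eef_pos"],s["force"])
print(discs("scene"))
im,d,c=cam("scene");save("s4.png",cv2.resize(im[180:450,60:420],None,fx=2.2,fy=2.2))
```

```text
12.8 [622.53611409 -86.32554503 222.48435562] [-0.86722188 -0.30226786 -0.26712995]
[([156.0, 303.0], [531.5, -226.7, 29.8], 192)]
```

View pics/s4.png

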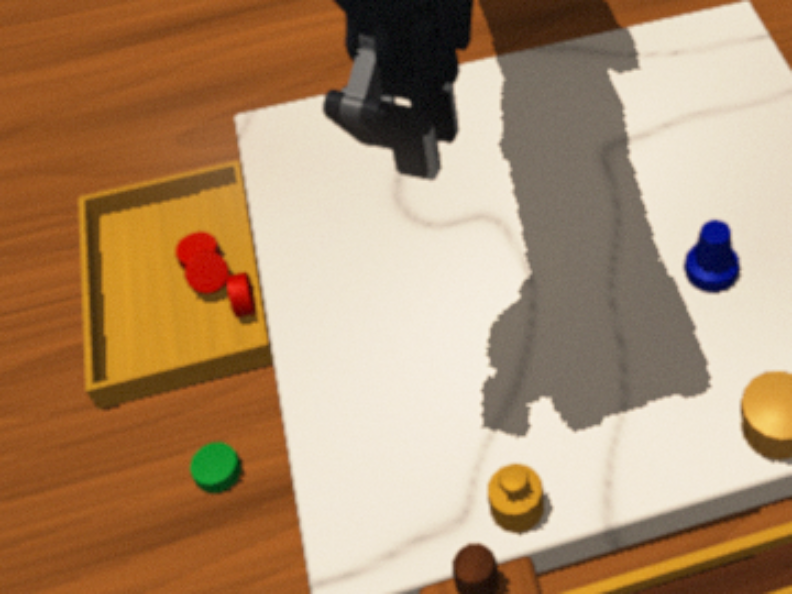

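Run:
```python
from h import *
im,d,c=cam("scene");vv,uu=np.mgrid[:480,:640].astype(float);W=world(c,d.astype(float),uu,vv)
r=im.astype(int);m=(r[...,0]>70)&(r[...,0]>2.2*r[...,1])&(d>0)&(W[...,1]<-190)&(W[...,0]>420)&(W[...,0]<620)
for lo,hi in((0,157),(162,200)):
    p=W[m&(uu>=lo)&(uu<hi)];print(len(p),np.percentile(p,[2,50,98],axis=0).round(1).tolist())
print(ctrl.read_state()["clock"],discs("scene"))
for n,x in(("stopper",[628,74]),("pill_box",0),("weight",0),("dome",0)):
    for q in ctrl.trace("scene",n)[:1]:print(n,np.round(q["bbox"]))
```

```text
379 [[480.0, -250.3, 12.3], [511.7, -238.1, 18.3], [530.4, -228.6, 29.2]]
218 [[515.4, -222.5, 6.0], [548.1, -214.1, 27.0], [556.4, -208.3, 32.8]]
12.95 [([156.0, 303.0], [532.1, -226.9, 29.3], 181)]
stopper [370. 278. 395. 314.]
pill_box [396. 350. 432. 389.]
weight [278. 390. 308. 424.]
dome [449. 202. 498. 262.]
```

Request:
play_rows(
  targets=[
    [0.77,0,0,0,0],
    [0.77,0,0,0,0],
    [0.77,0,0,0,0],
    [0.77,0,0,0,0],
    [0.77,0,0,0,0],
    [0.77,0,0,0,0],
    [0.77,0,0,0,0],
    [0.77,0,0,0,0],
  ],
)

```text
clock: 14.0
eef_pos: [622.1, -88.0, 222.1]
tool_rot: [3.142, 0.0, 0.987]
force: [-0.2, -0.5, -0.7]
width: 19.5
gripper_force: 0.0
```

Run:
```python
from h import *
print(discs("scene"))
```

```text
[([156.0, 303.0], [532.0, -226.8, 29.7], 173)]
```

```bash
python3 -c "
from cell import ctrl
print(ctrl.finish_job())"
```

```text
the job is handed in; nothing more can be done
None
```

All three red lozenges were pushed over the marble's edge into the brass tray and the job is handed in at about 14 s; they came to rest there with one on top of another and the third standing on its edge, and I saw no sign of the bystanders having moved.

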